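# Dock the compressor-wheel carrier and clamp it

### The arm

A 6-joint arm with a two-finger parallel gripper is mounted at the origin on the work surface. World frame = base frame: x ahead of the robot, y to its left, z up, the work surface at z = 0. Lengths are in m, angles in rad, forces in N, time in s.
With the tool pointing down it reaches from about 0.35 to 0.975 m from the base axis. Payload 4.9 kg.
Tool frame: the origin (TCP) lies midway between the tips of the shut fingers; the grasp point (between the pads) lies env.grip_depth behind it (env.grip_depth is the distance from the TCP to the grasp point, in m); x points along the fingers, y is the direction in which the jaws open and shut, and the axes are right-handed (so a half turn about x gives the same grasp; the last joint's range is limited). The gripper opens to 85 mm and grips with 20 to 120 N. Pads are 22 mm wide; open, the fingers measure 114 mm over their backs; the gripper's body (76 mm by 85 mm) begins 54 mm behind the grasp point. The pads swing forward as they close: fully open they stand 13 mm farther back than shut.
Start: joints at [1.177, 0.053, 1.613, -0, 1.476, -0.119], TCP at [0.17, 0.602, 0.231] pointing down, gripper open.
Joint ranges: [-3.01, 3.01], [-1.01, 2.22], [0.06, 2.58], [-1.02, 4.17], [0.09, 2.62], [-3.14, 3.14]. Speed limits (rad/s): [2.57, 2.57, 3.14, 3.14, 3.14, 3.14].

### API

Orientations are given as a unit quaternion [x, y, z, w].
In Python, from workcell import env gives the robot as it stands.
- The arm moves only by the tool send_rows, never from a script. Its argument "moves" is a list of rows, each a list of 6 numbers: the shift along the tool's x, y, z scaled (see below), then the turn, a rotation vector about the tool's x, y, z scaled (see below). In form: [[dx, dy, dz, rx, ry, rz], ...]. A call has 1 to 10 rows; each row is the pose to reach, as a shift and turn from the pose measured when the call began, along the tool's axes at that moment, turning the shorter way round; what a row does not reach only later rows make up. The controller multiplies each number of a shift by 0.75 m and each number of a turn by 180 degrees. A row lasts 1/8 s, in which the tool goes at most 62.5 mm and 10.7 degrees, less where a joint would pass 70% of its speed; a pose out of reach is approached as far as the arm can. A call with a number of a shift or a turn outside -1 to 1 is refused whole. A call with a gripper value outside its range is refused whole. "gripper" is the gripper command: -1 is shut, 1 is fully open, values between are in proportion, set as the call begins (left out, the last holds). The fingers move at their own pace and stop on an object; "force" is the grip in N (left out, the last holds). Time passes only in rows, so rows that repeat a pose let the fingers close. It gives the time, the measured TCP pose, the force and the opening at its end, in the units of the state.
- env.read_state(): the state, without advancing time (a new reading comes with each control period).
- env.grab_frame(name): name is "scene" or "side" or "wrist"; returns the picture (400x640x3 uint8, blue, green, red); there is no depth.
- env.calibration(name): a dict with "fovy" (degrees; the focal length in pixels is half the picture's height over the tangent of half this angle, whatever the lens; pixels are square), "cx", "cy" (the principal point, pixels), "k1" (the pictures are not rectified: a ray, as slopes to the right and down, at radius r is drawn at 1 + k1 r^2 times it, then the intrinsics apply), "camera_from_world" (4x4, takes a point from world to camera coordinates). Camera axes: x right, y down, z forward; pixel columns grow to the right and rows downward; lengths in m; the calibration is good to about 2 mm. A picture is of the moment at which its call begins: read the wrist's pose just before it. calibration takes no time and is no camera call; for the wrist camera it gives the pose at the moment of the call.
- env.finish_job(): hands the job in, once; it reports no verdict.
The state is a dict: "time_s": time; "joints": joint angles; "qvel": joint speeds; "joint_efforts": joint torques, N m; "ee_pos": TCP position; "orientation": TCP orientation; "force": force on the tool from outside, world axes, zero at the start; "torque": the same for the moment, N m; "gripper_width": finger opening in m.
Only numpy, scipy, OpenCV 4.12 (cv2) and the standard library are available. Lean on these libraries where they do the work, as an engineer would, in place of code of your own. Each camera call takes 0.05 s, during which the arm holds its last target.

### The job

Push the white compressor-wheel carrier gently along its green guides until it sits fully home against the black end stop, then tighten the red clamp knob clockwise until it bites (the resistance rises sharply as its foot meets the carrier) and give it one further eighth of a turn, no more. Let go of the knob and leave everything else on the table where it is.

Things in the scene. Friction and masses are not known exactly. Their poses are not given: they have to be found in the camera images.
- bed: Fixed aluminium running plate, 240 x 115 mm, with a green guide 10 mm high along each side. Its x axis is the direction in which the carrier is pushed home, z up. Origin on the centre line, about 12 mm above the table; the plate's upper face is 10 mm above the origin. Its exact height differs by about a millimetre from run to run.
- stop (a point): Middle of the face of the black end stop at the plate's far end (90 mm wide, 20 mm high): 90 mm from the bed's origin along the bed's x, 20 mm above that origin. Beyond it stand a white column and, reaching back over the stop to 38 mm in front of its face, the white clamp arm (44 mm wide, top about 97 mm above the table).
- carrier: Loose white plastic plate, 140 (x) x 90 (y) x 18 mm, 0.55 to 0.9 kg, between the guides with 1.5 mm play each side; origin under its centre, x towards the end stop. Home: origin at x = +20 mm in the bed's frame, front edge on the stop. It starts 50 to 80 mm short of that and slides with 3 to 8 N. It carries a bright compressor wheel, 54 mm across, its top 58 mm above the origin.
- land (a point): Top centre of the steel clamping land (34 x 44 mm) on the carrier: x = +50 mm and 32 mm above the carrier's origin. When the carrier is home it lies under the clamp's foot.
- handle (a point): Middle of the carrier's black bar handle: a round bar 10 mm thick, 64 mm long along the carrier's y, at x = -60 mm and 52 mm above the carrier's origin. The space behind it (-x) and above it is free, but the plate (18 mm thick) reaches 10 mm further out below it. It can be pushed from behind by the fingertips or pinched.
- knob: Red wing knob of the clamp screw, on top of the clamp arm: a bar 56 mm long (its x), 14 mm thick (its y), 24 mm high, white mark at its +x end. Origin at the bar's centre, on the upright screw axis, about 130 mm above the table. A hub reaches 20 mm below the origin; the arm's top is about 33 mm below it at the start. The knob turns about z and stays where it is left.
- screw (a point): Where the screw axis leaves the clamp arm's top: x = +70 mm in the bed's frame. Clockwise from above tightens; the knob sinks 12 mm a turn. A sprung foot, 32 mm across, under the arm turns with it. Its gap to the land is not known: 0.4 to 2.8 rad of free turning (0.03 N m), then the torque rises within 0.3 rad to 0.2 to 0.4 N m and climbs slowly on; while the hand rests it feels about half of that.
- wheel_a: Bystander: loose compressor wheel 54 mm across, 40 mm high, standing on the table beside the station; origin under its centre.
- wheel_b: Bystander: loose compressor wheel 64 mm across, 46 mm high, standing on the table beside the station; origin under its centre.
- driver: Bystander: screwdriver with a yellow handle lying on the table beside the station.
- weight: Bystander: brass calibration weight 40 mm across, 46 mm high, standing beside the station; origin under its centre.
- collar: Bystander: dark steel collar 52 mm across, 16 mm high, lying on the table; origin under its centre.
- tin: Bystander: grey jar with a blue cap, 60 mm across, 70 mm high; origin under its centre.
Mind the look-alikes: they are no part of the job. Leave any pink, purple or yellow look-alike of the carrier alone.

How it is judged:
On the way, in this order (a step that is already met when the one before it is completed fails the run):
1. the carrier sits home against the end stop (within 3 mm) with the clamp not yet biting (x of carrier in the frame of bed above 0.017 m and contact force between knob and carrier below 1 N), for 0.2 s.
2. the clamp foot bears on the home carrier with the force of the bite and about an eighth turn (x of carrier in the frame of bed above 0.017 m and contact force between knob and carrier above 23.5 N), for 0.2 s.
At the end, for the whole second after the job is handed in: The carrier is home within 3 mm of the end stop and flat, and the clamp foot presses it with 23.5 to 38.5 N, which an extra turn of roughly 20 to 80 degrees past the bite gives (45 is asked) (all of step 2 and angle between carrier's own z axis and vertical below 0.05 rad and contact force between knob and carrier below 38.5 N); the robot touches nothing.
It fails at once if the clamp is overtightened (foot force over 45 N, over a quarter turn too far) (contact force between knob and carrier above 45 N).
It fails at once if the carrier is shoved hard (over 60 N from the gripper) (contact force between any of the fingers, the arm and carrier above 60 N).
It fails at once if a bystander is moved by more than 20 mm (distance of any of wheel_a, wheel_b, driver, weight, collar, tin from where it was at the start of the episode above 0.02 m).
It also fails if it takes over 72 s, if anything falls off the work surface, if the arm or the gripper's body presses on something with over 40 N, if the wrist force passes 120 N, or if a joint passes its speed limit or range.

## Working session

There is one attempt and no reset: what is moved stays moved. The work goes in short steps, Python scripts to look and compute and a tool call to move; the robot and the scene stay as the last step left them, time stands still between calls to the robot, and variables do not carry over. Pictures are saved under pics/ and viewed, and the job is handed in when it is done.

Besides the shell and the picture viewer there is one more tool, called as a command line: name --pt "numbers of a row" for each row, then --argument value for the rest. send_rows: Moves the arm, as the interface text tells. Its arguments: {"type":"object","properties":{"moves":{"type":"array","items":{"type":"array","items":{"type":"number"}}},"gripper":{"type":"number"},"force":{"type":"number"}},"required":["moves"]}

```bash
ls; mkdir -p pics; python3 - <<'E'
from workcell import env
import cv2,json
print(env.read_state()); print(env.grip_depth)
for n in ["scene","side","wrist"]:
    c=env.calibration(n); print(n,c)
    cv2.imwrite(f"pics/{n}0.png",env.grab_frame(n))
E
```

```text
pics
{'time_s': 0.0, 'joints': array([ 1.17701154e+00,  5.33323227e-02,  1.61425455e+00,  1.17555139e-05,
        1.47602055e+00, -1.18970510e-01]), 'qvel': array([-1.50899353e-03, -3.64560381e-04,  3.61376022e-05, -2.27123504e-03,
        6.14061015e-04, -7.82987905e-04]), 'joint_efforts': array([-5.88244693e-04, -3.93664885e+01, -3.70183897e+01, -3.76326102e-05,
        6.84011189e-03,  6.00540076e-06]), 'ee_pos': array([0.16934763, 0.60098484, 0.2301018 ]), 'orientation': array([ 0.09616841,  0.70062616, -0.0975444 ,  0.70025689]), 'force': array([ 0.53646065, -0.7965615 ,  0.96346418]), 'torque': array([ 1.22961029e-05,  1.26291843e-02, -2.57706790e-02]), 'gripper_width': 0.08538691804698925}
0.0187
scene {'fovy': 51.85364209261263, 'cx': 328.7728506829921, 'cy': 197.84105094196136, 'k1': -0.06577583168099453, 'camera_from_world': array([[-0.20636976,  0.97843019,  0.00926757,  0.10593785],
       [ 0.5302311 ,  0.11978615, -0.83934871, -0.16703952],
       [-0.82235425, -0.16830224, -0.54351435,  1.44317121],
       [ 0.        ,  0.        ,  0.        ,  1.        ]])}
side {'fovy': 57.7253658978085, 'cx': 318.7486630103205, 'cy': 198.62572783749025, 'k1': -0.046274068788822974, 'camera_from_world': array([[ 0.93221806, -0.36189284,  0.00175057, -0.45678224],
       [-0.22768038, -0.59023966, -0.77445386,  0.17437791],
       [ 0.28130256,  0.72156131, -0.63262797,  0.85989412],
       [ 0.        ,  0.        ,  0.        ,  1.        ]])}
wrist {'fovy': 60.35760457464523, 'cx': 325.66572737311566, 'cy': 197.15373727719256, 'k1': -0.07036080047681842, 'camera_from_world': array([[ 0.27302773,  0.96200488, -0.00157217, -0.62374633],
       [ 0.92056268, -0.26079076,  0.29077919, -0.03572414],
       [ 0.27932099, -0.08083806, -0.9567889 ,  0.37860798],
       [ 0.        ,  0.        ,  0.        ,  1.        ]])}
```

View pics/scene0.png

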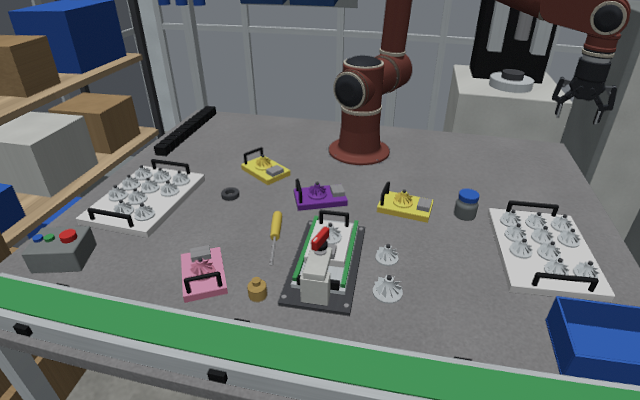

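View pics/side0.png

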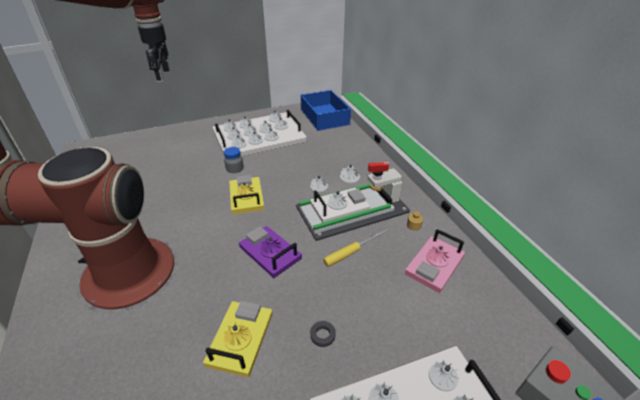

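View pics/wrist0.png

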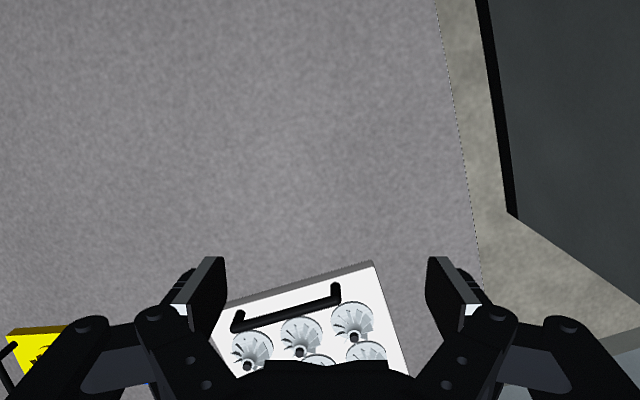

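Scene: the station is near (325,260), with the red knob at (320,238) and the black handle at (333,215). In the side view the knob is at (378,167) and the handle at (320,203). I'll enlarge both and measure.

```bash
cat > h.py <<'E'
import numpy as np,cv2
from workcell import env
def K(c):
    f=200/np.tan(np.radians(c['fovy']/2)); return f
def ray(c,u,v):
    f=K(c); d=np.array([(u-c['cx'])/f,(v-c['cy'])/f]); s=d.copy()
    for _ in range(20): s=d/(1+c['k1']*(s@s))
    M=c['camera_from_world'];R=M[:3,:3];o=-R.T@M[:3,3]
    w=R.T@np.array([s[0],s[1],1]); return o,w/np.linalg.norm(w)
def onz(c,u,v,z):
    o,w=ray(c,u,v); return o+w*(z-o[2])/w[2]
def proj(c,p):
    M=c['camera_from_world'];q=M[:3,:3]@np.asarray(p)+M[:3,3];s=q[:2]/q[2]
    s=s*(1+c['k1']*(s@s)); f=K(c); return s*f+np.array([c['cx'],c['cy']])
def tri(obs):
    A=np.zeros((3,3));b=np.zeros(3)
    for c,u,v in obs:
        o,w=ray(c,u,v);P=np.eye(3)-np.outer(w,w);A+=P;b+=P@o
    p=np.linalg.solve(A,b)
    return p,[np.linalg.norm(np.cross(p-ray(c,u,v)[0],ray(c,u,v)[1])) for c,u,v in obs]
E
python3 - <<'E'
import cv2
a=cv2.imread('pics/scene0.png')[195:315,265:425]; cv2.imwrite('pics/s0z.png',cv2.resize(a,None,fx=5,fy=5,interpolation=cv2.INTER_CUBIC))
a=cv2.imread('pics/side0.png')[145:245,285:445]; cv2.imwrite('pics/d0z.png',cv2.resize(a,None,fx=5,fy=5,interpolation=cv2.INTER_CUBIC))
E
```

```text
(no output)
```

View pics/s0z.png

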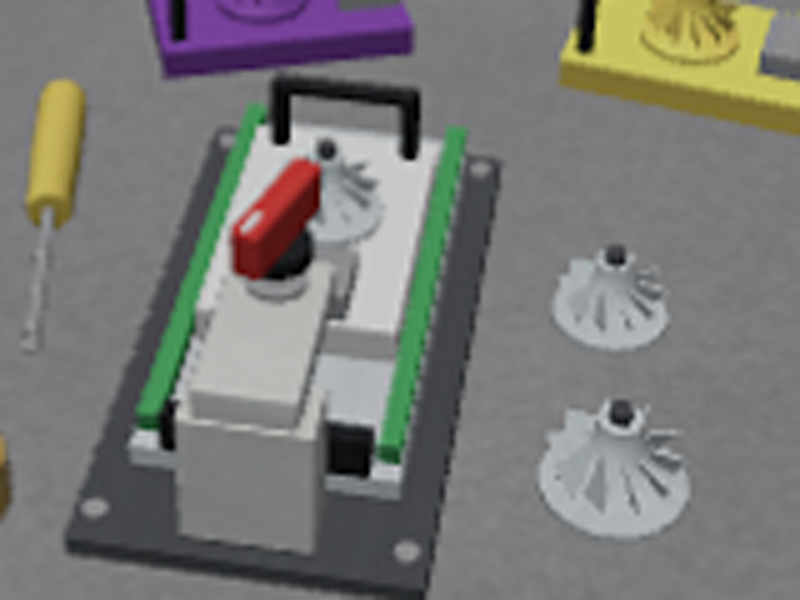

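View pics/d0z.png

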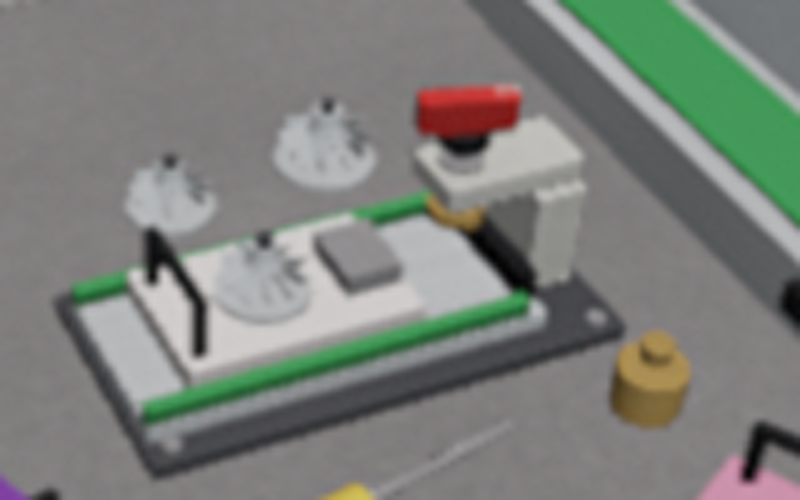

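```bash
python3 - <<'E'
from h import *
S=env.calibration('scene');D=env.calibration('side')
sp=lambda x,y:(S,265+x/5-.4,195+y/5-.4)
dp=lambda x,y:(D,285+x/5-.4,145+y/5-.4)
def t(n,a,b):
    p,r=tri([sp(*a),dp(*b)]); print(n,p.round(4),np.round(r,4)); return p
h1=t('handle L(-y?)',(282,83),(150,238)); h2=t('handle R',(413,97),(203,300))
t('handle A2',(282,83),(203,300)); t('handle B2',(413,97),(150,238))
t('knob mark',(252,222),(508,93))
t('knob far-top end',(305,165),(425,97))
# green guides bounds from both views: outline points at z=0.032 (guide top)
for n,a in [('gL far',(258,108)),('gL near',(150,418)),('gR far',(457,132)),('gR near',(392,455))]:
    print(n,onz(*sp(*a),.032).round(4))
for n,a in [('gR far',(80,288)),('gR near',(420,200)),('gL far',(152,410)),('gL near',(522,300))]:
    print('side',n,onz(*dp(*a),.032).round(4))
# dark base corners
for a in [(68,550),(425,595),(500,163),(222,130)]: print('base scene',onz(*sp(*a),.008).round(4))
for a in [(60,300),(155,475),(622,330)]: print('base side',onz(*dp(*a),.008).round(4))
# red masks
for n,c in (('scene',S),('side',D)):
    im=cv2.imread(f'pics/{n}0.png').astype(int); m=((im[...,2]>110)&(im[...,1]<70)&(im[...,0]<70)).astype(np.uint8)
    nn,l,st,ce=cv2.connectedComponentsWithStats(m)
    for i in range(1,nn):
        if st[i,4]>30: print(n,st[i],ce[i].round(1),onz(c,*ce[i],.13).round(4))
E
```

```text
handle L(-y?) [ 0.4921 -0.008   0.0891] [0.0214 0.0214]
handle R [0.5016 0.0248 0.0584] [0.0222 0.0222]
handle A2 [ 0.4994 -0.0225  0.0751] [0.0005 0.0005]
handle B2 [0.4934 0.0404 0.0719] [0.0001 0.0001]
knob mark [0.6864 0.0077 0.1401] [0.0001 0.0001]
knob far-top end [0.6438 0.0202 0.1392] [0.0008 0.0008]
gL far [ 0.464  -0.0436  0.032 ]
gL near [ 0.6925 -0.036   0.032 ]
gR far [0.4624 0.059  0.032 ]
gR near [0.6917 0.0673 0.032 ]
side gR far [0.4588 0.0596 0.032 ]
side gR near [0.6735 0.0642 0.032 ]
side gL far [ 0.4614 -0.0468  0.032 ]
side gL near [ 0.684  -0.0384  0.032 ]
base scene [ 0.7495 -0.0553  0.008 ]
base scene [0.7415 0.0904 0.008 ]
base scene [0.4514 0.0808 0.008 ]
base scene [ 0.4547 -0.0653  0.008 ]
base side [0.4533 0.0811 0.008 ]
base side [ 0.4545 -0.069   0.008 ]
base side [ 0.7407 -0.0581  0.008 ]
scene [330 140  17  19 116] [335.8 149.6] [ 0.2725 -0.0318  0.13  ]
scene [360 147  28  16 149] [375.9 156. ] [0.2861 0.0827 0.13  ]
scene [312 227  17  17  91] [320.6 234.6] [0.6578 0.0123 0.13  ]
scene [ 59 229  17  10 113] [ 67.  233.8] [ 0.7722 -0.4964  0.13  ]
side [369 163  20   9 151] [377.7 166.9] [0.6648 0.013  0.13  ]
side [ 13 165  28   9 115] [ 28.5 167.7] [-0.2321  0.3591  0.13  ]
side [  8 174  38  23 424] [ 25.4 188.9] [-0.2171  0.2506  0.13  ]
side [106 179   5  20  40] [107.5 188. ] [-0.0138  0.1755  0.13  ]
side [ 92 183  11  16  90] [ 97.6 192.2] [-0.0365  0.1661  0.13  ]
side [131 239  41  50 340] [161.  257.1] [ 0.1041 -0.115   0.13  ]
side [ 81 267  49  35 317] [ 90.7 285.3] [-0.0258 -0.1417  0.13  ]
side [548 361  22  23 342] [558.9 371. ] [ 0.6625 -0.5828  0.13  ]
```

```bash
cat >> h.py <<'E'
from scipy.spatial.transform import Rotation as Rn
def cur():
    s=env.read_state(); return s,np.array(s['ee_pos']),Rn.from_quat(s['orientation'])
def Rdown(yaw):  # tool x down, tool y (jaw) along world yaw
    x=np.array([0,0,-1.]);y=np.array([np.cos(yaw),np.sin(yaw),0]);return Rn.from_matrix(np.c_[x,y,np.cross(x,y)])
def delta(p,yaw):
    s,p0,R0=cur(); return (R0.inv().apply(np.array(p)-p0)/.75).round(4),((R0.inv()*Rdown(yaw)).as_rotvec()/np.pi).round(4)
def rep():
    s,p,R=cur();y=R.as_matrix()[:,1]; x=R.as_matrix()[:,0]
    print('t',round(s['time_s'],2),'p',p.round(4),'jawyaw',round(float(np.arctan2(y[1],y[0])),4),'x',x.round(3),'F',s['force'].round(2),'T',s['torque'].round(3),'w',round(s['gripper_width'],4),'q',s['joints'].round(3))
E
python3 - <<'E'
from h import *
rep()
S=env.calibration('scene')
print('purple/yellow front',onz(S,265+165/5,195+75/5,.0).round(3),onz(S,265+410/5,195+50/5,0).round(3))
c=0.034
for yaw in (np.pi/2+c,-np.pi/2+c): print(yaw,delta([.455,.0075,.2],yaw))
E
```

```text
t 0.15 p [0.1694 0.6011 0.2304] jawyaw 1.296 x [-0.001 -0.001 -1.   ] F [ 0.03 -1.03  0.  ] T [ 0.001 -0.051  0.037] w 0.0854 q [ 1.177  0.053  1.614  0.     1.476 -0.119]
purple/yellow front [ 0.403 -0.11   0.   ] [0.349 0.018 0.   ]
1.6047963267948966 (array([ 0.0414, -0.6584,  0.5813]), array([-0.0983, -0.0001,  0.0005]))
-1.5367963267948965 (array([ 0.0414, -0.6584,  0.5813]), array([9.017e-01, 7.000e-04, 2.000e-04]))
```

send_rows --pt "0.041 -0.13 0.116 -0.02 0 0" --pt "0.041 -0.26 0.232 -0.04 0 0" --pt "0.041 -0.39 0.348 -0.06 0 0" --pt "0.041 -0.52 0.465 -0.08 0 0" --pt "0.041 -0.658 0.581 -0.098 0 0" --pt "0.041 -0.658 0.581 -0.098 0 0" --pt "0.041 -0.658 0.581 -0.098 0 0" --pt "0.041 -0.658 0.581 -0.098 0 0" --pt "0.041 -0.658 0.581 -0.098 0 0" --pt "0.041 -0.658 0.581 -0.098 0 0" --gripper -1 --force 20

```text
time_s: 1.4
ee_pos: [0.4399, 0.0381, 0.2009]
orientation: [-0.012, 0.707, 0.011, 0.707]
force: [0.4, 0.5, 0.4]
gripper_width: -0.0003
```

```bash
python3 - <<'E'
from h import *
rep(); print(delta([.455,.0075,.2],np.pi/2+.034))
E
```

```text
t 1.4 p [0.4399 0.0381 0.2009] jawyaw 1.6036 x [ 0.    -0.001 -1.   ] F [0.38 0.51 0.42] T [ 0.005 -0.069 -0.079] w -0.0003 q [-8.200e-02 -3.930e-01  2.056e+00 -1.000e-03  1.478e+00 -1.685e+00]
(array([ 0.0012, -0.0415,  0.0188]), array([-0.0004,  0.0001,  0.0004]))
```

send_rows --pt "0.001 -0.0415 0.019 0 0 0" --pt "0.001 -0.0415 0.019 0 0 0" --pt "0.06 -0.0415 0.019 0 0 0" --pt "0.12 -0.0415 0.019 0 0 0" --pt "0.12 -0.0415 0.019 0 0 0" --pt "0.12 -0.0415 0.019 0 0 0"

```text
time_s: 2.15
ee_pos: [0.4559, 0.0078, 0.1125]
orientation: [-0.012, 0.706, 0.011, 0.708]
force: [-0.1, -0.1, 0.5]
gripper_width: 0.0002
```

```bash
python3 - <<'E'
from h import *
rep()
w=env.grab_frame('wrist');d=env.grab_frame('side')
cv2.imwrite('pics/w1.png',w);cv2.imwrite('pics/d1z.png',cv2.resize(d[125:245,255:445],None,fx=4,fy=4,interpolation=cv2.INTER_CUBIC))
E
```

```text
t 2.15 p [0.4559 0.0078 0.1125] jawyaw 1.6044 x [ 0.002 -0.001 -1.   ] F [-0.07 -0.06  0.46] T [ 0.036  0.008 -0.021] w 0.0002 q [-1.460e-01 -2.650e-01  2.111e+00 -1.000e-03  1.294e+00 -1.750e+00]
```

View pics/w1.png

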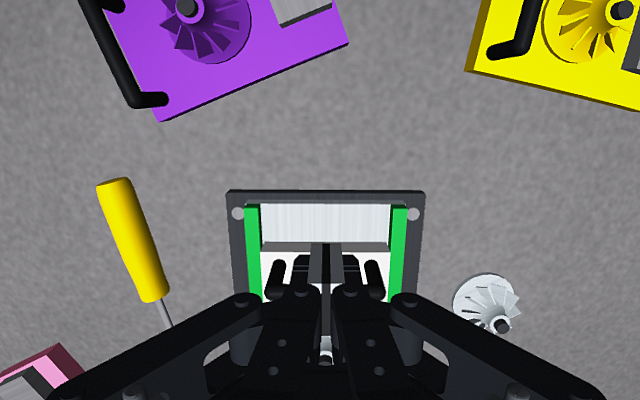

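View pics/d1z.png

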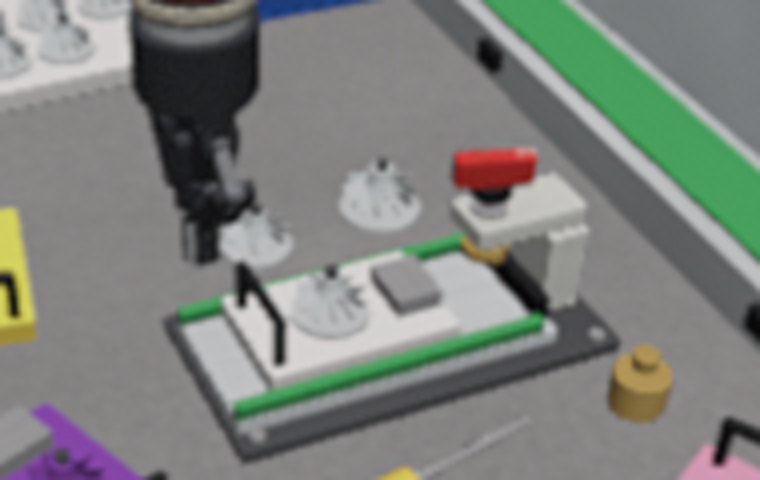

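Wrist view: the fingers (327,250) are centred between the guides (252 and 398) and behind the handle (275–375, 270). I'm descending behind the bar.

send_rows --pt "0.04 0 0 0 0 0" --pt "0.072 0 0 0 0 0" --pt "0.072 0 0 0 0 0" --pt "0.072 0 0 0 0 0"

```text
time_s: 2.75
ee_pos: [0.4585, 0.0072, 0.0616]
orientation: [-0.013, 0.704, 0.011, 0.71]
force: [0.6, -0.6, 0.0]
gripper_width: -0.0001
```

```bash
python3 - <<'E'
from h import *
rep()
print(delta([.5+.05,.0075+.095*.034,.058],np.pi/2+.034))
E
```

```text
t 2.75 p [0.4585 0.0072 0.0616] jawyaw 1.6042 x [ 0.008 -0.002 -1.   ] F [ 0.63 -0.56  0.03] T [ 0.024 -0.016 -0.054] w -0.0001 q [-1.460e-01 -1.890e-01  2.141e+00 -1.000e-03  1.182e+00 -1.750e+00]
(array([0.0057, 0.0006, 0.1221]), array([-0.0002,  0.0024,  0.0008]))
```

send_rows --pt "0.004 0 0.008 0 0.0024 0" --pt "0.004 0 0.016 0 0.0024 0" --pt "0.004 0 0.024 0 0.0024 0" --pt "0.004 0 0.031 0 0.0024 0" --pt "0.004 0 0.037 0 0.0024 0" --pt "0.004 0 0.043 0 0.0024 0" --pt "0.004 0 0.049 0 0.0024 0" --pt "0.004 0 0.055 0 0.0024 0" --pt "0.004 0 0.061 0 0.0024 0" --pt "0.004 0 0.067 0 0.0024 0"

```text
time_s: 4.0
ee_pos: [0.5072, 0.009, 0.0585]
orientation: [-0.013, 0.709, 0.011, 0.705]
force: [-7.9, -0.4, 5.7]
gripper_width: 0.0001
```

```bash
python3 - <<'E'
from h import *
rep()
E
```

```text
t 4.0 p [0.5072 0.009  0.0585] jawyaw 1.6045 x [-0.005 -0.002 -1.   ] F [-7.89 -0.36  5.68] T [-0.037  1.006 -0.024] w 0.0001 q [-0.127 -0.05   2.021 -0.003  1.175 -1.731]
```

send_rows --pt "0 0 0.008 0 0 0" --pt "0 0 0.013 0 0 0" --pt "0 0 0.018 0 0 0" --pt "0 0 0.023 0 0 0" --pt "0 0 0.028 0 0 0" --pt "0 0 0.033 0 0 0"

```text
time_s: 4.75
ee_pos: [0.5304, 0.0099, 0.0582]
orientation: [-0.013, 0.711, 0.011, 0.703]
force: [-7.7, 0.7, 5.8]
gripper_width: 0.0001
```

```bash
python3 - <<'E'
from h import *
rep()
d=env.grab_frame('side');cv2.imwrite('pics/d2z.png',cv2.resize(d[125:245,275:435],None,fx=5,fy=5,interpolation=cv2.INTER_CUBIC))
E
```

```text
t 4.75 p [0.5304 0.0099 0.0582] jawyaw 1.6047 x [-0.01  -0.002 -1.   ] F [-7.71  0.71  5.84] T [-0.074  1.18   0.045] w 0.0001 q [-0.12   0.01   1.963 -0.004  1.179 -1.723]
```

View pics/d2z.png

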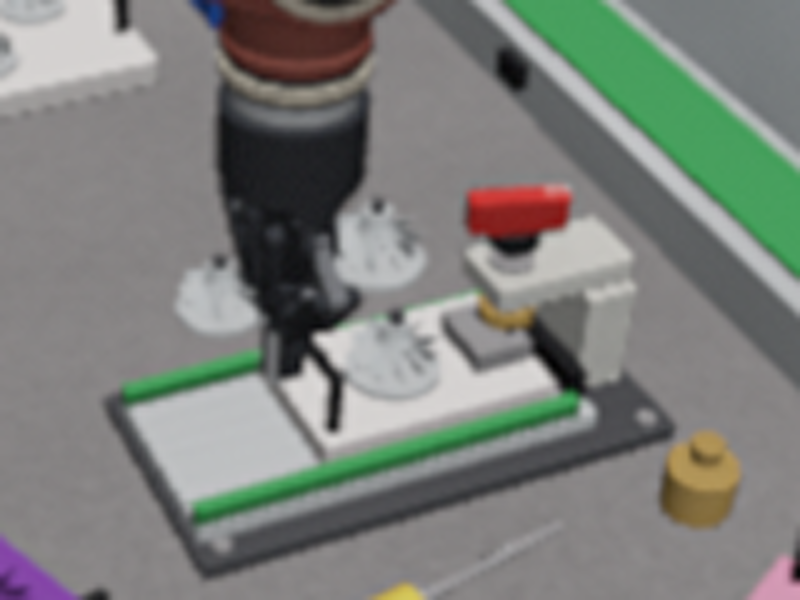

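The carrier's front edge (560,392) is about 10 mm short of the stop (580,385). I'm continuing in small steps.

send_rows --pt "0 0 0.006 0 0 0" --pt "0 0 0.009 0 0 0" --pt "0 0 0.012 0 0 0" --pt "0 0 0.014 0 0 0"

```text
time_s: 5.3
ee_pos: [0.5399, 0.0103, 0.0578]
orientation: [-0.013, 0.712, 0.011, 0.702]
force: [-7.1, -0.2, 5.4]
gripper_width: 0.0
```

```bash
python3 - <<'E'
from h import *
rep()
E
```

```text
t 5.3 p [0.5399 0.0103 0.0578] jawyaw 1.6048 x [-0.015 -0.002 -1.   ] F [-7.11 -0.25  5.44] T [-0.033  1.122 -0.012] w 0.0 q [-0.117  0.036  1.937 -0.004  1.183 -1.72 ]
```

send_rows --pt "0 0 0.004 0 0 0" --pt "0 0 0.006 0 0 0" --pt "0 0 0.007 0 0 0"

```text
time_s: 5.68
ee_pos: [0.5414, 0.0104, 0.0574]
orientation: [-0.013, 0.716, 0.011, 0.698]
force: [-16.3, -0.4, 13.5]
gripper_width: 0.0001
```

```bash
python3 - <<'E'
from h import *
rep()
E
```

```text
t 5.67 p [0.5414 0.0104 0.0574] jawyaw 1.6053 x [-0.026 -0.003 -1.   ] F [-16.34  -0.38  13.51] T [-0.204  2.572 -0.023] w 0.0001 q [-0.115  0.047  1.926 -0.006  1.194 -1.718]
```

Contact force rose from 7 N to 16 N and the tool stopped, so the carrier is on the stop. I'm backing off and rising.

send_rows --pt "0 0 -0.015 0 0 0" --pt "0 0 -0.03 0 0 0" --pt "-0.02 0 -0.035 0 0 0" --pt "-0.1 0 -0.035 0 0.004 0" --pt "-0.18 0 -0.035 0 0.008 0" --pt "-0.18 0 -0.035 0 0.008 0" --gripper -0.2

```text
time_s: 6.42
ee_pos: [0.523, 0.0094, 0.2015]
orientation: [-0.014, 0.72, 0.011, 0.694]
force: [0.3, 1.7, -0.4]
gripper_width: 0.0345
```

```bash
python3 - <<'E'
from h import *
rep()
for n in('scene','side','wrist'):
    cv2.imwrite(f'pics/{n}3.png',env.grab_frame(n))
rep()
a=cv2.imread('pics/scene3.png')[195:315,265:425]; cv2.imwrite('pics/s3z.png',cv2.resize(a,None,fx=5,fy=5,interpolation=cv2.INTER_CUBIC))
a=cv2.imread('pics/side3.png')[145:245,285:445]; cv2.imwrite('pics/d3z.png',cv2.resize(a,None,fx=5,fy=5,interpolation=cv2.INTER_CUBIC))
E
```

```text
t 6.42 p [0.523  0.0094 0.2015] jawyaw 1.6054 x [-0.037 -0.005 -0.999] F [ 0.3   1.67 -0.39] T [ 0.018 -0.033  0.002] w 0.0345 q [-0.119 -0.148  1.857 -0.01   1.468 -1.723]
t 6.58 p [0.5184 0.0099 0.193 ] jawyaw 1.6054 x [-0.051 -0.004 -0.999] F [-0.69  0.37 -0.47] T [ 0.029 -0.013 -0.038] w 0.0342 q [-0.119 -0.142  1.867 -0.01   1.467 -1.723]
```

View pics/s3z.png

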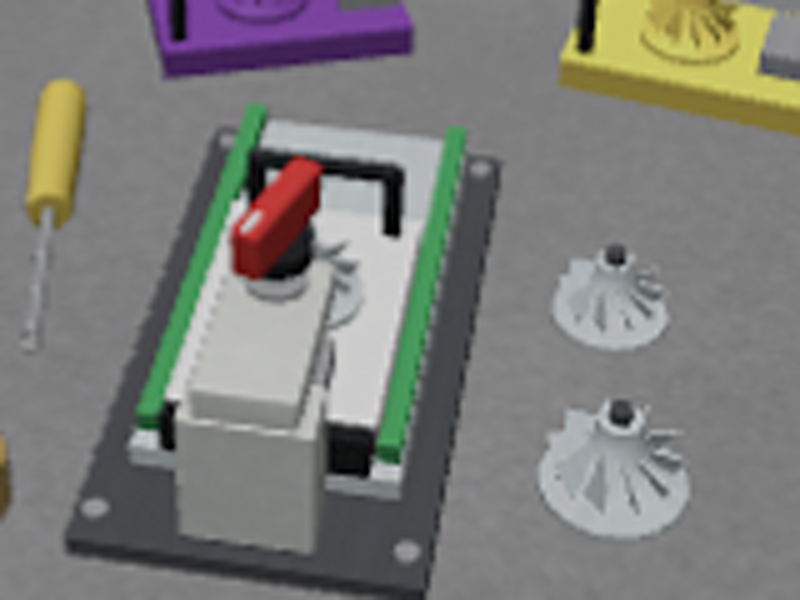

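View pics/d3z.png

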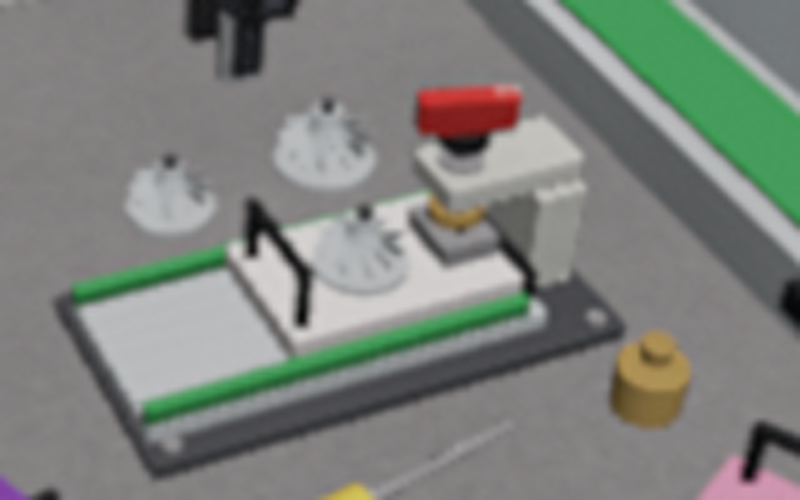

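View pics/wrist3.png

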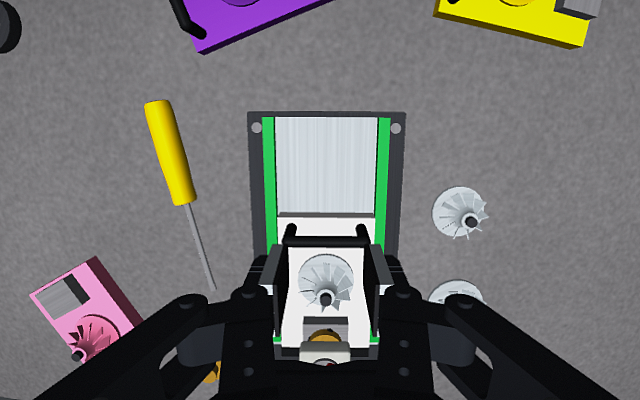

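```bash
python3 - <<'E'
from h import *
a=cv2.imread('pics/scene3.png')[222:256,303:337]; b=cv2.imread('pics/side3.png')[155:185,362:396]
z=lambda i:cv2.resize(i,None,fx=11,fy=11,interpolation=cv2.INTER_CUBIC)
A=z(a);B=z(b);B=cv2.copyMakeBorder(B,0,A.shape[0]-B.shape[0],0,0,cv2.BORDER_CONSTANT);cv2.imwrite('pics/kz.png',np.hstack([A,B]))
S=env.calibration('scene');D=env.calibration('side')
sp=lambda x,y:(S,265+x/5-.4,195+y/5-.4)
dp=lambda x,y:(D,285+x/5-.4,145+y/5-.4)
for q in [((255,157),(303,272)),((398,173),(255,206))]: print(tri([sp(*q[0]),dp(*q[1])]))
M=env.calibration('wrist')['camera_from_world'];print('wcam',-M[:3,:3].T@M[:3,3], M[2,:3])
E
```

```text
(array([ 0.55782982, -0.02090868,  0.07434798]), [np.float64(0.0017483201509603992), np.float64(0.001748320150960246)])
(array([0.55678871, 0.04425692, 0.07366731]), [np.float64(0.0002147095788326267), np.float64(0.00021470957883258358)])
wcam [0.45103947 0.00776603 0.3381339 ] [ 0.24167973  0.00651481 -0.9703342 ]
```

View pics/kz.png

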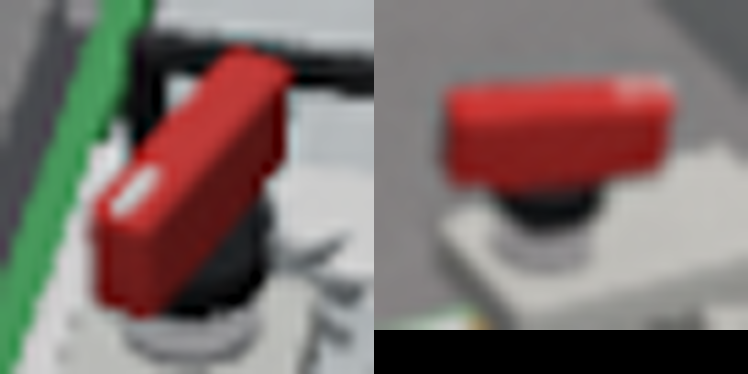

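```bash
python3 - <<'E'
from h import *
S=env.calibration('scene');D=env.calibration('side')
k=lambda x,y:(303+x/11-.45,222+y/11-.45)
k2=lambda x,y:(362+(x-374)/11-.45,155+y/11-.45)
for z in(.140,.142):
    P=np.array([onz(S,*k(*q),z) for q in [(237,45),(292,70),(152,235),(95,207)]])
    c=P.mean(0);d=P[2:].mean(0)-P[:2].mean(0);print(z,P.round(4).tolist(),c.round(4),np.linalg.norm(d),np.arctan2(d[1],d[0]), np.linalg.norm(P[0]-P[1]))
# front-lower corners: side
print(tri([(S,*k(152,235)),(D,*k2(674,97))]), tri([(S,*k(237,45)),(D,*k2(445,95))]))
P=np.array([onz(D,*k2(*q),.142) for q in [(448,95),(672,98)]]);print(P)
print(delta([.667,.0148,.2],1.286))
rep()
E
```

```text
0.14 [[0.64, 0.0156, 0.14], [0.6452, 0.0272, 0.14], [0.6974, 0.0131, 0.14], [0.692, 0.0015, 0.14]] [0.6686 0.0143 0.14  ] 0.053948209802824 -0.26496357921109653 0.012670669440699141
0.142 [[0.6426, 0.0162, 0.142], [0.6478, 0.0277, 0.142], [0.6997, 0.0137, 0.142], [0.6944, 0.0021, 0.142]] [0.6711 0.0149 0.142 ] 0.05373378843271772 -0.2649635792110974 0.012620308876158384
(array([0.69532881, 0.01103588, 0.13666368]), [np.float64(0.0018240217094982866), np.float64(0.0018240217094982396)]) (array([0.639513  , 0.01798933, 0.1423899 ]), [np.float64(0.0030431019799586905), np.float64(0.0030431019799586614)])
[[0.64004801 0.02231222 0.142     ]
 [0.69031184 0.00170745 0.142     ]]
(array([-0.0194, -0.0004,  0.1975]), array([ 0.1016, -0.0161,  0.0032]))
t 6.58 p [0.5184 0.0099 0.193 ] jawyaw 1.6054 x [-0.051 -0.004 -0.999] F [-0.69  0.37 -0.47] T [ 0.029 -0.013 -0.038] w 0.0342 q [-0.119 -0.142  1.867 -0.01   1.467 -1.723]
```

send_rows --pt "-0.02 0 0.06 0.03 -0.016 0.003" --pt "-0.02 0 0.12 0.06 -0.016 0.003" --pt "-0.02 0 0.18 0.1 -0.016 0.003" --pt "-0.02 0 0.198 0.102 -0.016 0.003" --pt "-0.02 0 0.198 0.102 -0.016 0.003" --pt "-0.02 0 0.198 0.102 -0.016 0.003" --pt "-0.02 0 0.198 0.102 -0.016 0.003" --gripper 0.2

```text
time_s: 7.45
ee_pos: [0.6666, 0.0151, 0.2007]
orientation: [0.1, 0.7, -0.101, 0.7]
force: [-0.1, -0.1, 0.3]
gripper_width: 0.051
```

```bash
python3 - <<'E'
from h import *
rep()
cv2.imwrite('pics/w4.png',env.grab_frame('wrist'))
print(delta([.667,.0149,.165],1.285))
E
```

```text
t 7.45 p [0.6666 0.0151 0.2007] jawyaw 1.2851 x [-0.    -0.001 -1.   ] F [-0.1  -0.11  0.3 ] T [ 0.041  0.041 -0.021] w 0.051 q [-8.900e-02  1.690e-01  1.539e+00 -1.000e-03  1.434e+00 -1.374e+00]
(array([ 0.0478, -0.0001,  0.0004]), array([-0.    ,  0.0001,  0.0002]))
```

View pics/w4.png

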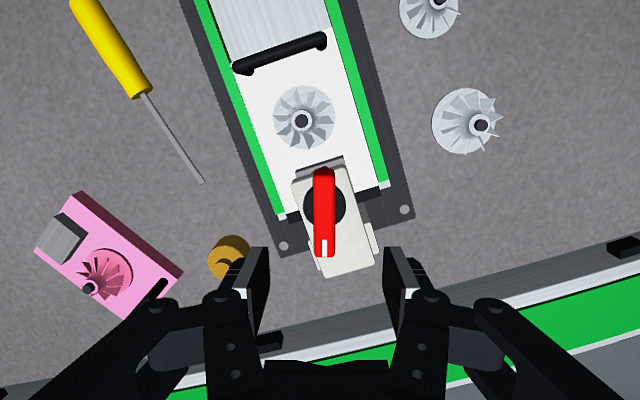

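```bash
python3 - <<'E'
from h import *
c=env.calibration('wrist')
im=cv2.imread('pics/w4.png').astype(int);m=((im[...,2]>120)&(im[...,1]<60)&(im[...,0]<60)).astype(np.uint8);m[:150]=0
ys,xs=np.nonzero(m);print(xs.min(),xs.max(),ys.min(),ys.max())
for y in range(170,258,10): r=np.nonzero(m[y])[0]; print(y,r.min(),r.max(),end='; ')
a=onz(c,324,170,.142);b=onz(c,325,256,.142);print(a,b,(a+b)/2,np.linalg.norm(a-b),np.arctan2(*(b-a)[[1,0]]))
E
```

```text
313 334 175 256Traceback (most recent call last):
  File "<stdin>", line 5, in <module>
    return umr_minimum(a, axis, None, out, keepdims, initial, where)
ValueError: zero-size array to reduction operation minimum which has no identity
```

```bash
python3 - <<'E'
from h import *
c=env.calibration('wrist')
im=cv2.imread('pics/w4.png').astype(int);m=((im[...,2]>120)&(im[...,1]<60)&(im[...,0]<60)).astype(np.uint8);m[:150]=0
for y in range(176,256,8): r=np.nonzero(m[y])[0]; print(y,r.min(),r.max(),end='; ')
for u in ((324,168,326,257),):
    a=onz(c,u[0],u[1],.142);b=onz(c,u[2],u[3],.142);print(a,b,(a+b)/2,np.linalg.norm(a-b),np.arctan2(*(b-a)[[1,0]]))
E
```

```text
176 314 333; 184 313 334; 192 313 334; 200 313 334; 208 313 334; 216 313 334; 224 314 334; 232 314 334; 240 314 334; 248 314 334; [0.63572234 0.02283193 0.142     ] [0.69205961 0.00742496 0.142     ] [0.66389098 0.01512844 0.142     ] 0.05840601028186661 -0.266950142758467
```

Wrist view: the knob bar (323.5, 168–257) lies centred and parallel between the pads. I'm descending and gripping.

send_rows --pt "0.05 0 0 0 0 0" --pt "0.09 0 0 0 0 0" --pt "0.105 0 0 0 0 0" --pt "0.105 0 0 0 0 0" --pt "0.105 0 0 0 0 0"

```text
time_s: 8.12
ee_pos: [0.6678, 0.0149, 0.1241]
orientation: [0.101, 0.699, -0.101, 0.701]
force: [0.2, -0.1, 0.0]
gripper_width: 0.0511
```

```bash
python3 - <<'E'
from h import *
rep()
print(delta([.6665,.015,.121],1.285))
E
```

```text
t 8.12 p [0.6678 0.0149 0.1241] jawyaw 1.285 x [ 0.003 -0.001 -1.   ] F [ 0.15 -0.1   0.05] T [-0.005  0.053  0.02 ] w 0.0511 q [-8.900e-02  2.320e-01  1.598e+00 -1.000e-03  1.308e+00 -1.374e+00]
(array([ 0.0042, -0.0003, -0.0017]), array([-0.   ,  0.001,  0.   ]))
```

send_rows --pt "0.004 0 -0.001 0 0.001 0" --pt "0.004 0 -0.001 0 0.001 0" --pt "0.004 0 -0.001 0 0.001 0" --pt "0.004 0 -0.001 0 0.001 0" --pt "0.004 0 -0.001 0 0.001 0" --gripper -1 --force 60

```text
time_s: 8.75
ee_pos: [0.6672, 0.0137, 0.1223]
orientation: [0.1, 0.7, -0.102, 0.7]
force: [-3.6, -4.8, 4.4]
gripper_width: 0.0126
```

```bash
python3 - <<'E'
from h import *
rep()
E
```

```text
t 8.75 p [0.6672 0.0137 0.1223] jawyaw 1.2847 x [ 0.    -0.003 -1.   ] F [-3.63 -4.82  4.43] T [-0.652  0.432  0.015] w 0.0126 q [-0.09   0.235  1.599 -0.003  1.307 -1.374]
```

send_rows --pt "0 0 0 0.028 0 0" --pt "0.0004 0 0 0.055 0 0" --pt "0.0004 0 0 0.055 0 0"

```text
time_s: 9.12
ee_pos: [0.6671, 0.0137, 0.122]
orientation: [0.16, 0.688, -0.161, 0.689]
force: [-0.2, -0.6, 0.1]
gripper_width: 0.0126
```

```bash
python3 - <<'E'
from h import *
rep()
E
```

```text
t 9.12 p [0.6671 0.0137 0.122 ] jawyaw 1.1128 x [ 0.    -0.002 -1.   ] F [-0.22 -0.56  0.08] T [-0.059  0.025 -0.042] w 0.0126 q [-0.09   0.235  1.599 -0.002  1.307 -1.202]
```

send_rows --pt "0.0002 0 0 0.028 0 0" --pt "0.0004 0 0 0.056 0 0"

```text
time_s: 9.38
ee_pos: [0.6672, 0.0138, 0.1217]
orientation: [0.22, 0.671, -0.222, 0.672]
force: [-0.2, -0.1, 0.4]
gripper_width: 0.0124
```

```bash
cat > r.py <<'E'
from h import *
rep()
E
python3 r.py
```

```text
t 9.38 p [0.6672 0.0138 0.1217] jawyaw 0.9357 x [ 0.    -0.002 -1.   ] F [-0.15 -0.06  0.41] T [-0.023 -0.02   0.023] w 0.0124 q [-0.09   0.235  1.6   -0.002  1.306 -1.025]
```

send_rows --pt "0.0002 0 0 0.028 0 0" --pt "0.0004 0 0 0.056 0 0"

```text
time_s: 9.62
ee_pos: [0.6672, 0.0138, 0.1213]
orientation: [0.279, 0.649, -0.28, 0.65]
force: [-0.7, -0.2, -0.9]
gripper_width: 0.0129
```

```bash
python3 r.py
```

```text
t 9.62 p [0.6672 0.0138 0.1213] jawyaw 0.7585 x [ 0.    -0.002 -1.   ] F [-0.67 -0.24 -0.87] T [-0.036 -0.022  0.036] w 0.0129 q [-0.09   0.235  1.6   -0.002  1.306 -0.848]
```

send_rows --pt "0.0002 0 0 0.028 0 0" --pt "0.0004 0 0 0.056 0 0"

```text
time_s: 9.88
ee_pos: [0.6673, 0.0138, 0.121]
orientation: [0.335, 0.622, -0.336, 0.623]
force: [0.9, -0.2, -0.4]
gripper_width: 0.0127
```

```bash
python3 r.py
```

```text
t 9.88 p [0.6673 0.0138 0.121 ] jawyaw 0.5814 x [ 0.    -0.002 -1.   ] F [ 0.86 -0.19 -0.44] T [-0.034 -0.03   0.009] w 0.0127 q [-0.09   0.236  1.6   -0.002  1.305 -0.671]
```

send_rows --pt "0.0002 0 0 0.028 0 0" --pt "0.0004 0 0 0.056 0 0"

```text
time_s: 10.12
ee_pos: [0.6673, 0.0138, 0.1207]
orientation: [0.389, 0.59, -0.39, 0.591]
force: [-0.9, -0.9, -0.2]
gripper_width: 0.0125
```

```bash
python3 r.py
```

```text
t 10.12 p [0.6673 0.0138 0.1207] jawyaw 0.4044 x [ 0.001 -0.002 -1.   ] F [-0.93 -0.95 -0.17] T [-0.032 -0.053  0.026] w 0.0125 q [-0.09   0.236  1.6   -0.002  1.304 -0.494]
```

send_rows --pt "0.0002 0 0 0.028 0 0" --pt "0.0004 0 0 0.056 0 0"

```text
time_s: 10.38
ee_pos: [0.6674, 0.0139, 0.1203]
orientation: [0.44, 0.553, -0.441, 0.554]
force: [-0.2, -1.1, -0.4]
gripper_width: 0.0125
```

```bash
python3 r.py
```

```text
t 10.38 p [0.6674 0.0139 0.1203] jawyaw 0.2273 x [ 0.001 -0.002 -1.   ] F [-0.2  -1.15 -0.41] T [-0.069 -0.061  0.002] w 0.0125 q [-0.09   0.237  1.6   -0.002  1.304 -0.316]
```

send_rows --pt "0.0002 0 0 0.028 0 0" --pt "0.0004 0 0 0.056 0 0"

```text
time_s: 10.62
ee_pos: [0.6675, 0.0139, 0.12]
orientation: [0.487, 0.512, -0.488, 0.513]
force: [-0.0, -1.6, -0.7]
gripper_width: 0.0126
```

```bash
python3 r.py
```

```text
t 10.62 p [0.6675 0.0139 0.12  ] jawyaw 0.0502 x [ 0.001 -0.002 -1.   ] F [-0.04 -1.56 -0.65] T [-0.087 -0.035  0.034] w 0.0126 q [-0.09   0.237  1.6   -0.002  1.303 -0.139]
```

send_rows --pt "0.0002 0 0 0.028 0 0" --pt "0.0004 0 0 0.056 0 0"

```text
time_s: 10.88
ee_pos: [0.6675, 0.0139, 0.1197]
orientation: [-0.53, -0.466, 0.531, -0.468]
force: [0.0, -0.1, -0.6]
gripper_width: 0.0126
```

```bash
python3 r.py
```

```text
t 10.88 p [0.6675 0.0139 0.1197] jawyaw -0.1267 x [ 0.001 -0.002 -1.   ] F [ 0.03 -0.06 -0.56] T [0.001 0.083 0.097] w 0.0126 q [-0.09   0.237  1.601 -0.002  1.303  0.038]
```

send_rows --pt "0.0002 0 0 0.028 0 0" --pt "0.0004 0 0 0.056 0 0"

```text
time_s: 11.12
ee_pos: [0.6676, 0.0138, 0.1196]
orientation: [-0.57, -0.418, 0.57, -0.42]
force: [0.3, -1.3, 0.7]
gripper_width: 0.0125
```

```bash
python3 r.py
```

```text
t 11.12 p [0.6676 0.0138 0.1196] jawyaw -0.3033 x [ 0.001 -0.003 -1.   ] F [ 0.27 -1.35  0.72] T [-0.085  0.099  0.16 ] w 0.0125 q [-0.09   0.237  1.601 -0.003  1.302  0.214]
```

send_rows --pt "0.0002 0 0 0.02 0 0" --pt "0.0003 0 0 0.04 0 0"

```text
time_s: 11.38
ee_pos: [0.6676, 0.0138, 0.1194]
orientation: [-0.595, -0.381, 0.595, -0.383]
force: [-0.1, -0.9, -0.5]
gripper_width: 0.0124
```

```bash
cat > r2.py <<'E'
from h import *
rep()
for _ in range(4):
    env.grab_frame('side'); s,p,R=cur(); print(s['torque'][2].round(3),end=' ')
rep()
E
python3 r2.py
```

```text
t 11.38 p [0.6676 0.0138 0.1194] jawyaw -0.4287 x [ 0.001 -0.003 -1.   ] F [-0.15 -0.86 -0.47] T [-0.082  0.074  0.264] w 0.0124 q [-0.089  0.238  1.601 -0.003  1.302  0.34 ]
-0.055 -0.038 -0.063 -0.009 t 11.57 p [0.6676 0.0139 0.1194] jawyaw -0.4274 x [ 0.001 -0.003 -1.   ] F [-0.27 -0.67  0.31] T [-0.068  0.087 -0.009] w 0.0128 q [-0.09   0.238  1.601 -0.003  1.302  0.339]
```

send_rows --pt "0.0002 0 0 0.02 0 0" --pt "0.0003 0 0 0.04 0 0"

```text
time_s: 11.82
ee_pos: [0.6676, 0.0138, 0.1192]
orientation: [-0.617, -0.343, 0.618, -0.346]
force: [0.1, -0.2, -0.5]
gripper_width: 0.0128
```

```bash
python3 r.py
```

```text
t 11.82 p [0.6676 0.0138 0.1192] jawyaw -0.5529 x [ 0.001 -0.003 -1.   ] F [ 0.13 -0.24 -0.5 ] T [-0.043  0.053  0.251] w 0.0128 q [-0.09   0.238  1.601 -0.003  1.301  0.464]
```

send_rows --pt "0.0002 0 0 0.02 0 0" --pt "0.0003 0 0 0.04 0 0"

```text
time_s: 12.08
ee_pos: [0.6677, 0.0138, 0.119]
orientation: [-0.638, -0.304, 0.638, -0.306]
force: [-0.4, -1.4, -0.8]
gripper_width: 0.0124
```

```bash
python3 r.py
```

```text
t 12.07 p [0.6677 0.0138 0.119 ] jawyaw -0.6785 x [ 0.001 -0.003 -1.   ] F [-0.44 -1.37 -0.84] T [-0.046  0.024  0.275] w 0.0124 q [-0.089  0.238  1.601 -0.003  1.301  0.59 ]
```

send_rows --pt "0.0003 0 0 0.028 0 0" --pt "0.0005 0 0 0.056 0 0"

```text
time_s: 12.32
ee_pos: [0.6677, 0.0138, 0.1186]
orientation: [0.662, 0.246, -0.662, 0.249]
force: [0.3, -1.1, -0.4]
gripper_width: 0.0125
```

```bash
python3 r.py
```

```text
t 12.32 p [0.6677 0.0138 0.1186] jawyaw -0.8551 x [ 0.001 -0.003 -1.   ] F [ 0.34 -1.1  -0.37] T [-0.042  0.037  0.247] w 0.0125 q [-0.089  0.238  1.601 -0.003  1.3    0.766]
```

send_rows --pt "0.0003 0 0 0.028 0 0" --pt "0.0005 0 0 0.056 0 0"

```text
time_s: 12.58
ee_pos: [0.6677, 0.0137, 0.1183]
orientation: [0.682, 0.187, -0.681, 0.19]
force: [-0.1, -1.2, -0.3]
gripper_width: 0.0125
```

```bash
python3 r2.py
```

```text
t 12.57 p [0.6677 0.0137 0.1183] jawyaw -1.0316 x [ 0.001 -0.003 -1.   ] F [-0.1  -1.22 -0.33] T [-0.054  0.083  0.245] w 0.0125 q [-0.089  0.239  1.601 -0.003  1.3    0.943]
-0.073 -0.121 -0.142 -0.081 t 12.78 p [0.6678 0.0137 0.1183] jawyaw -1.0293 x [ 0.002 -0.003 -1.   ] F [ 0.58 -0.75  0.3 ] T [-0.124  0.057 -0.081] w 0.0125 q [-0.09   0.239  1.601 -0.003  1.3    0.941]
```

```bash
python3 - <<'E'
from h import *
w=env.grab_frame('wrist');d=env.grab_frame('side')
cv2.imwrite('pics/w5.png',w);cv2.imwrite('pics/d5z.png',cv2.resize(d[125:245,285:445],None,fx=5,fy=5,interpolation=cv2.INTER_CUBIC))
rep()
E
```

```text
t 12.88 p [0.6677 0.0137 0.1183] jawyaw -1.0299 x [ 0.002 -0.003 -1.   ] F [-0.17 -1.   -0.14] T [-0.055  0.1   -0.054] w 0.0125 q [-0.09   0.239  1.601 -0.003  1.3    0.941]
```

View pics/w5.png

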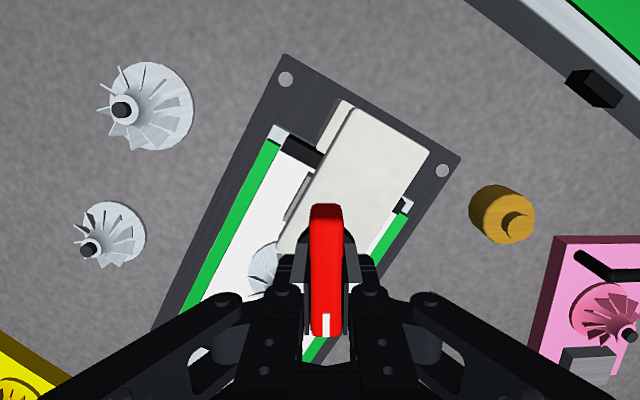

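View pics/d5z.png

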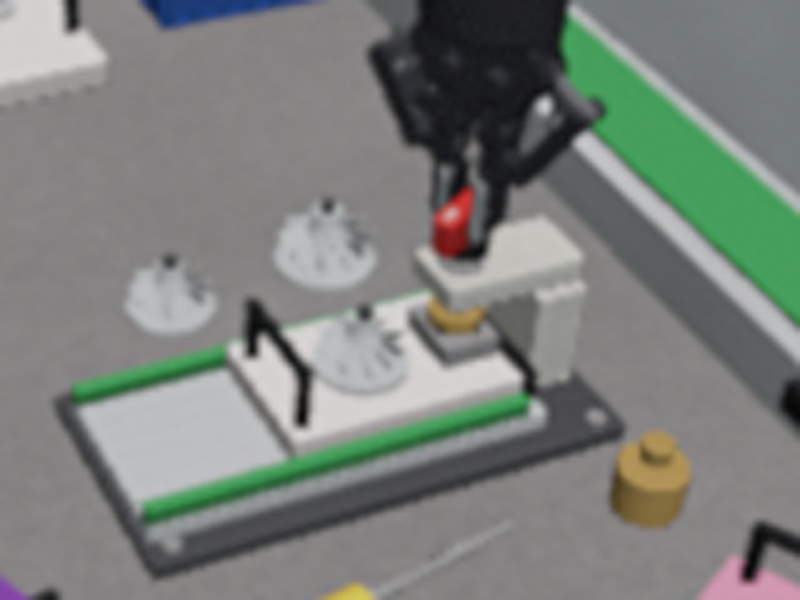

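The bar is still aligned with the pads in the wrist view (325, 205–335), with no slip. The knob has turned about 2.3 rad in all, about 54° past the estimated first contact. I'm releasing and rising straight up.

send_rows --pt "0 0 0 0 0 0" --pt "0 0 0 0 0 0" --pt "0 0 0 0 0 0" --pt "-0.03 0 0 0 0 0" --pt "-0.08 0 0 0 0 0" --pt "-0.12 0 0 0 0 0" --pt "-0.16 0 0 0 0 0" --pt "-0.16 0 0 0 0 0" --gripper 0.2

```text
time_s: 13.88
ee_pos: [0.6697, 0.014, 0.2442]
orientation: [0.685, 0.187, -0.678, 0.191]
force: [-0.4, -0.7, -0.4]
gripper_width: 0.0513
```

```bash
python3 - <<'E'
from h import *
rep()
w=env.grab_frame('wrist');d=env.grab_frame('side')
cv2.imwrite('pics/w6.png',w);cv2.imwrite('pics/d6z.png',cv2.resize(d[125:245,285:445],None,fx=5,fy=5,interpolation=cv2.INTER_CUBIC))
rep()
E
```

```text
t 13.88 p [0.6697 0.014  0.2442] jawyaw -1.0297 x [ 0.01  -0.004 -1.   ] F [-0.4  -0.7  -0.37] T [0.004 0.011 0.02 ] w 0.0513 q [-0.089  0.143  1.495 -0.003  1.493  0.941]
t 13.97 p [0.6677 0.0141 0.239 ] jawyaw -1.0298 x [ 0.003 -0.003 -1.   ] F [ 0.03  0.41 -0.11] T [-0.063  0.06  -0.039] w 0.0511 q [-0.089  0.146  1.5   -0.003  1.492  0.941]
```

View pics/w6.png

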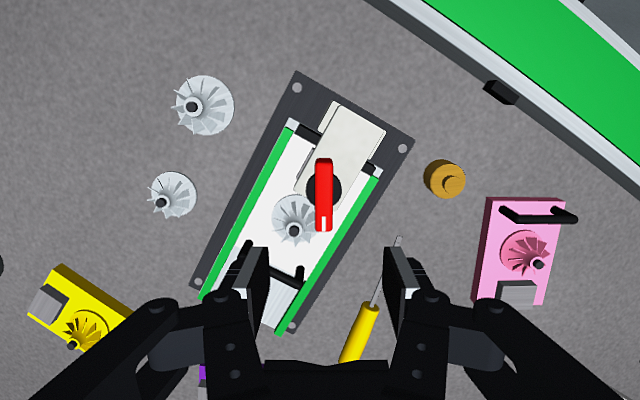

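View pics/d6z.png

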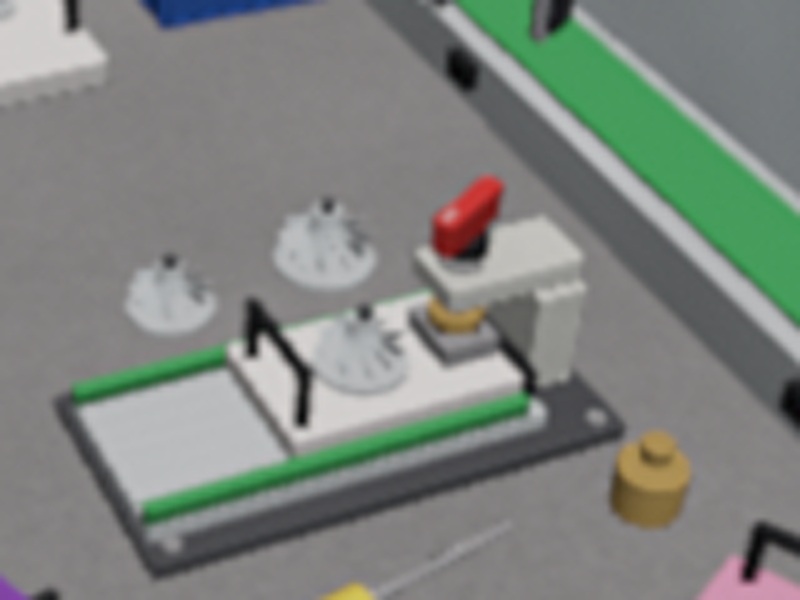

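The knob stayed where I left it: in the wrist view its bar (324, 158–230) is parallel to the jaws. The carrier is on the stop and the hand is clear, so I'm handing in.

```bash
python3 -c "
from h import *
print(env.finish_job()); rep()"
```

```text
the job is handed in; nothing more can be done
None
the job is handed in; nothing more can be done
```

The carrier is home against the black stop and the clamp is tightened. I handed the job in at about 14 s of the 72 s allowed, with the hand clear of everything. `finish_job` gives no verdict, so whether it passed is not confirmed.

- **Push:** I pushed the handle from behind with shut fingers. The push force was 7–8 N while sliding and rose to about 16 N when the carrier reached the stop. The handle was then at x = 0.557 m, about 60 mm further on than at the start. That fits home.
- **Clamp:** Torque was near 0.03 N m while the screw turned freely. It began rising after roughly 1.3–1.4 rad and levelled off at about 0.25 N m. I stopped about 54° past the estimated first contact, or about 37° past the end of the rise. The task can be read either way on where the bite lies, so I aimed between the two. Both figures should fall within the 20–80° window.
- **After release:** In the last pictures the knob had stayed at its angle and the carrier was on the stop. The neighbouring objects in view looked undisturbed. I did not measure them again or check the collar and tin.

Two readings disagreed with the task text:
- **Resting torque:** With the hand at rest it read between −0.01 and −0.14 N m, not about half of the turning torque.
- **Torque after the bite:** It stayed flat and did not climb slowly. I saw no slip in the grip.

I could not measure the foot force directly.

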